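# Hang the sample pot by its wire bail and proof-load the hook

### The job

Swing the folded wire bail of the small metal pot upright while the pot stands on the table, then carry the pot by its bail without tipping it and hook the bail's bar into the valleys of both prongs of the sprung hanger. Before you let go, prove the hook-up by pulling the bail down steadily for a moment so that the hanger carries about 15 N, pot included (never 25 N), then release and leave the pot hanging upright and still, with the other things on the table undisturbed.

Things in the scene. Friction and masses are not known exactly. Their poses are not given: they have to be found in the camera images.
- pot_center (a point): Centre of the closed bright-metal sample pot (73 mm diameter, 64 mm high, lid fixed, 0.3 to 0.6 kg): on its axis, 32 mm above its underside. z points up along the pot; y runs through the two ears that carry the bail. The bail's hinge axis runs along y, 24 mm above this point. The folded bail lies out toward the pot's own -x.
- pot: The same pot; origin at the centre of its underside, axes as for pot_center.
- bail (a joint): Angle of the wire bail: 0 = level, out toward the pot's -x; negative = hanging below level (it starts so, folded down, and cannot go under -0.45); 1.57 = upright; stop at 1.95. It turns with slight friction (about 0.015 N m) and stays where it is put.
- bail_mid (a point): Middle of the bail's straight bar: centre of a steel wire of 5 mm diameter, 80 mm from the hinge axis, parallel to the pot's y (this point's y too). The bar is straight for 36 mm either side, then bends into the legs 44 mm either side. Upright, there is 69 mm of room between the bar and the lid.
- hanger: Fixed steel hanger stand with a sprung two-prong fork. Origin on the table straight below the prongs' valleys; the prongs point to its own -x (toward the robot, within about 0.4 rad). Post (16 mm diameter, coil spring, 221 mm high) on a 90 mm square base, 95 mm behind the origin on its +x.
- seat (a point): Where the middle of the bail's bar (wire centre) lies once it rests in both valleys: midway between the prongs, about 190 mm above the table; axes as the hanger's. The prongs are round bars of 8 mm diameter, 26 mm either side of this point along y, joined by a cross bar 72 mm behind. The valley floors are 8 mm long; behind them the prongs stand 9.5 mm above this point.
- fork_tip (a point): Midway between the two upturned prong ends, at their top: 18 mm ahead of the seat (toward the hanger's -x) and 13.5 mm above it; the bail's bar must pass above this. The whole fork rides on a stiff spring and gives down only a millimetre or two under a firm pull, with a hard stop at 8 mm.
- ink_tube: Loose ink tube lying flat, 38 x 109 x 26 mm, origin under its centre; a bystander.
- tape_roll: Loose small dark roll of tape lying flat, 54 mm diameter, 18 mm high, origin under its centre; a bystander.
- ink_tin: Loose closed ink tin, 78 mm diameter, 53 mm high, origin under its centre; a bystander.
There are look-alikes about, which are no part of the job. Leave any yellow look-alike of the pot alone.

How it is judged:
By the outcome, as a careful person would: the job done as asked, in the order asked, and still so for the second after the job is handed in, with the robot touching nothing.
It also fails if it takes over 72 s, if anything falls off the work surface, if the arm or the gripper's body presses on something with over 40 N, if the wrist force passes 120 N, or if a joint passes its speed limit or range.

### The arm

A 6-joint arm with a two-finger parallel gripper is mounted at the origin on the work surface; the furniture and walls round the work are solid. World frame = base frame: x ahead of the robot, y to its left, z up, the work surface at z = 0. Lengths are in m, angles in rad, forces in N, time in s.
With the tool pointing down it reaches from about 0.25 to 0.775 m from the base axis. Payload 4 kg.
Tool frame: the origin (TCP) lies between the finger pads; the fingertips stand 25 mm ahead of it and the grasp point (between the pads) lies 6 mm ahead of it (robot.tip_reach is the z of the fingertips in the tool frame, in m); z points along the fingers, y is the line along which they close (so a half turn about z gives the same grasp; the last joint's range is limited). The gripper opens to 94 mm and grips with 3 to 60 N. Pads are 16 mm wide; open, the fingers measure 119 mm over their backs; the gripper's body (75 mm by 177 mm) begins 78 mm behind the grasp point.
Start: joints at [1.045, 0.087, 1.371, -0, 1.684, -0.103], TCP at [0.226, 0.502, 0.231] pointing down, gripper open.
Joint ranges: [-3.1, 3.1], [-0.76, 2.03], [0.27, 2.55], [-1.08, 4.22], [0.17, 2.65], [-2.57, 2.57]. Speed limits (rad/s): [2.79, 2.79, 3.14, 3.14, 3.14, 3.14].

### API

Orientations are given as [roll, pitch, yaw] about the fixed x, y, z axes, in that order (R = Rz(yaw) Ry(pitch) Rx(roll)).
In Python, from bench import robot gives the robot as it stands. The module is installed in compiled form; this text tells all that it offers.
- The arm moves only by the shell command python3 -m handwheel 'ROWS'. ROWS is JSON, a list of rows, each a list of 3 entries, a list of its own where there are three numbers: the turn, a rotation vector about the world's x, y, z in units of 90 degrees (1.0 is 90 degrees), then the shift along the world's x, y, z in units of 0.05 m (1.0 is 0.05 m), then the closure, from 0 (fully open) to 1 (shut). A call has 1 to 5 rows; each row shifts and turns the commanded pose from where the row before left it; what a row does not reach is not made up. A row lasts 1/10 s, in which the tool goes at most 50 mm and 8.59 degrees, less where a joint would pass 70% of its speed; a pose out of reach is approached as far as the arm can. A call with a number of a shift or a turn outside -1 to 1 is refused whole. A call with a gripper value outside its range is refused whole. The fingers move at their own pace and stop on an object; the grip force is fixed at half the most. Time passes only in rows, so rows that do not move let the fingers close. It gives the time, the measured TCP pose, the force, the opening and the grip force at its end, in the units of the state.
- robot.get_obs(): the state, without advancing time (a new reading comes with each control period).
- robot.snapshot(name): name is "side" or "top"; returns (picture, depth): 400x640x3 uint8, red, green, blue; 400x640 float32, m along the optical axis (not along the pixel's ray), 0 where there is no reading.
- robot.calibration(name): a dict with "mtx" (3x3 intrinsics, pixels), "extrinsics" (4x4, takes a point from camera to world coordinates). Camera axes: x right, y down, z forward; pixel columns grow to the right and rows downward; lengths in m; the calibration is good to about 2 mm. A picture is of the moment at which its call begins. calibration takes no time and is no camera call.
- robot.close_job(): hands the job in; it is judged then, once.
Trained networks look in the newest picture that a camera, given by its name, has taken for a name from the list of things; names that differ only in an ending like _2 or _b are one class to them, and where a whole thing is asked for, a point or a joint stands for the part that bears it (a point fixed in the world has none). Each returns a list of dicts, best first, with "p" (0 to 1); they miss things now and then, are a little off and sometimes report something else, mostly with a low value. They report only what shows in the picture. A call takes as long as a camera call. They do not tell look-alikes from the thing itself.
- robot.boxes_of(query, camera): "bbox" ([left, top, right, bottom] in pixels, round what is visible of it).
The state is a dict: "time": time; "joint_positions": joint angles; "qvel": joint speeds; "joint_torque": joint torques, N m; "tool_pos": TCP position; "ee_rot": TCP orientation; "wrist_force": force on the tool from outside, world axes, zero at the start; "wrist_torque": the same for the moment, N m; "width": finger opening in m; "finger_force": force on a finger pad.
Only numpy, scipy, OpenCV 4.12 (cv2) and the standard library are available. Lean on these libraries where they do the work, as an engineer would, in place of code of your own. Each camera call takes 0.05 s, during which the arm holds its last target. There are 200 camera calls.

## Working session

There is one attempt and no reset: what is moved stays moved. The work goes in short steps, Python scripts to look and compute and a shell command to move; the robot and the scene stay as the last step left them, time stands still between calls to the robot, and variables do not carry over. Pictures are saved under pics/ and viewed, at most 12 in all, crops included, and the job is handed in when it is done.

```bash
mkdir -p pics; cat > h.py <<'E'
import numpy as np, cv2
from bench import robot
def snap(n,f=None):
    p,d=robot.snapshot(n); np.savez(f'/tmp/{n}.npz',p=p,d=d)
    if f: cv2.imwrite(f'pics/{f}.png',p[:,:,::-1])
    return p,d
def world(n,u,v,z):
    c=robot.calibration(n);K=c['mtx'];T=c['extrinsics']
    u,v,z=map(np.asarray,(u,v,z))
    P=np.stack([(u-K[0,2])/K[0,0]*z,(v-K[1,2])/K[1,1]*z,z],-1)
    return P@T[:3,:3].T+T[:3,3]
def cloud(n,d): 
    v,u=np.mgrid[:d.shape[0],:d.shape[1]]
    W=world(n,u,v,d); W[d==0]=np.nan; return W
def pix(n,P):
    c=robot.calibration(n);K=c['mtx'];T=c['extrinsics']
    q=(np.asarray(P)-T[:3,3])@T[:3,:3]; q=q@K.T; return q[...,:2]/q[...,2:]
E
python3 - <<'E'
from h import *
a,_=snap('side');b,_=snap('top')
cv2.imwrite('pics/a.png',a[:,:,::-1]);cv2.imwrite('pics/b.png',b[:,:,::-1])
for c in('side','top'):
    print(c,robot.calibration(c)['extrinsics'].round(3).tolist(),robot.calibration(c)['mtx'].round(1).tolist())
    for q in('pot','bail','hanger','ink_tube','tape_roll','ink_tin'):
        print(q,[(np.round(x['bbox']).tolist(),round(x['p'],2)) for x in robot.boxes_of(q,c)][:4])
print(robot.get_obs())
E
```

```text
side [[0.961, -0.14, 0.239, 0.078], [-0.276, -0.53, 0.801, -1.304], [0.015, -0.836, -0.548, 1.009], [0.0, 0.0, 0.0, 1.0]] [[499.2, 0.0, 325.3], [0.0, 499.2, 210.1], [0.0, 0.0, 1.0]]
pot [([336.0, 246.0, 374.0, 270.0], 0.86), ([270.0, 242.0, 309.0, 280.0], 0.79), ([280.0, 177.0, 302.0, 199.0], 0.7)]
bail [([275.0, 244.0, 307.0, 262.0], 0.52)]
hanger [([342.0, 151.0, 375.0, 213.0], 0.81), ([337.0, 258.0, 373.0, 274.0], 0.27)]
ink_tube [([308.0, 228.0, 329.0, 251.0], 0.72), ([343.0, 155.0, 370.0, 170.0], 0.43)]
tape_roll [([357.0, 225.0, 372.0, 239.0], 0.54)]
ink_tin [([391.0, 282.0, 419.0, 316.0], 0.57), ([346.0, 151.0, 376.0, 210.0], 0.45)]
top [[-0.022, -0.997, 0.073, 0.351], [-1.0, 0.022, -0.003, -0.057], [0.001, -0.073, -0.997, 1.546], [0.0, 0.0, 0.0, 1.0]] [[474.9, 0.0, 318.4], [0.0, 474.9, 204.2], [0.0, 0.0, 1.0]]
pot [([320.0, 239.0, 356.0, 265.0], 0.97), ([176.0, 196.0, 217.0, 234.0], 0.92), ([337.0, 168.0, 364.0, 191.0], 0.78)]
bail [([287.0, 206.0, 318.0, 218.0], 0.5), ([337.0, 189.0, 368.0, 207.0], 0.43), ([173.0, 199.0, 190.0, 234.0], 0.43)]
hanger [([222.0, 125.0, 258.0, 1
[... 184 characters left out ...]
.0], 0.88)]
{'time': 0.7, 'joint_positions': array([ 1.04492726e+00,  8.71180981e-02,  1.37065356e+00, -1.57924875e-05,
        1.68362259e+00, -1.03121589e-01]), 'qvel': array([-0.00145547,  0.00067131,  0.00084996, -0.00184517,  0.00010112,
        0.00021943]), 'joint_torque': array([-8.00347607e-05, -3.39898682e+01, -3.02524853e+01,  7.17831915e-02,
        2.32729391e-02,  2.87010505e-05]), 'tool_pos': array([0.22567651, 0.50158852, 0.23057428]), 'ee_rot': array([3.14139691e+00, 3.60327206e-05, 2.71884339e+00]), 'wrist_force': array([ 0.31540959,  0.33200668, -1.02903013]), 'wrist_torque': array([-0.01016405,  0.04924048,  0.00367494]), 'finger_force': 0.0, 'width': 0.09427359447612607}
```

View pics/a.png

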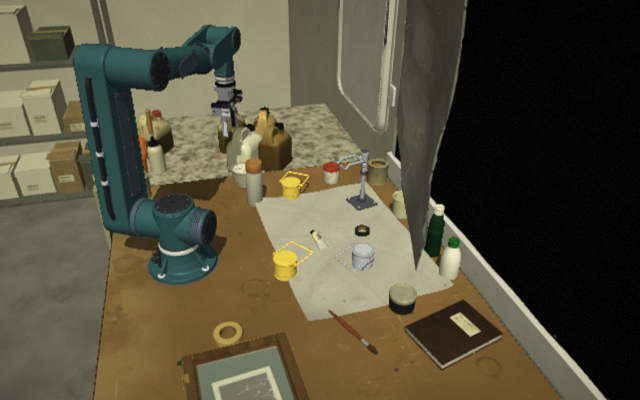

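View pics/b.png

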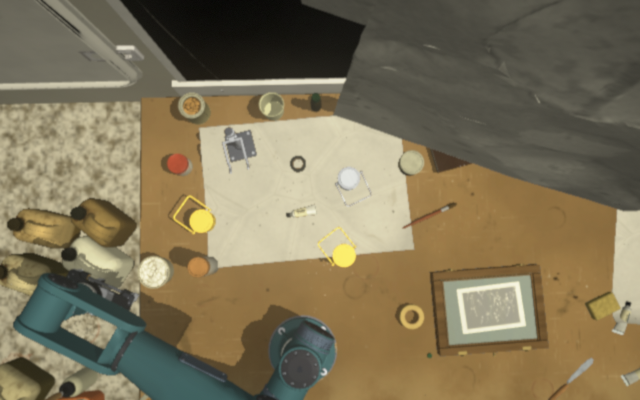

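Candidates for the pot: the bright-metal one at top (348,178) / side (362,256); yellow look-alikes at top (343,255) and (200,220) / side (286,265) and (291,187). I choose the metal one. The hanger is at top (238,148). Next is a close crop plus measurement.

```bash
python3 - <<'E'
from h import *
Z={n:np.load(f'/tmp/{n}.npz') for n in('side','top')}
t=Z['top']['p'][:,:,::-1];s=Z['side']['p'][:,:,::-1]
r=lambda im,x,y,w,h,k:cv2.resize(im[y:y+h,x:x+w],None,fx=k,fy=k,interpolation=cv2.INTER_CUBIC)
A=np.vstack([np.hstack([r(t,320,155,65,50,6),r(t,205,120,65,50,6)]),np.hstack([r(s,325,232,65,50,6),r(s,325,145,65,50,6)])[:300]])
cv2.imwrite('pics/c.png',A)
Wt=cloud('top',Z['top']['d']);Ws=cloud('side',Z['side']['d'])
def rep(n,W,x0,y0,x1,y1,zl,zh):
    w=W[y0:y1,x0:x1].reshape(-1,3);w=w[(w[:,2]>zl)&(w[:,2]<zh)]
    if len(w): print(n,len(w),w.mean(0).round(4),w.min(0).round(3),w.max(0).round(3), np.median(w,0).round(4))
    return w
for nm,W,b in(('t',Wt,(325,160,380,210)),('s',Ws,(325,235,385,280))):
    rep(nm+'lid',W,*b,.055,.075);rep(nm+'low',W,*b,.012,.05);rep(nm+'table',W,*b,-.02,.008)
for nm,W,b in(('t',Wt,(215,120,270,175)),('s',Ws,(325,145,385,215))):
    rep(nm+'fork',W,*b,.17,.209);rep(nm+'posttop',W,*b,.212,.24);rep(nm+'base',W,*b,.004,.02)
for nm,W,b,h in (('tube',Wt,(280,200,322,224),.012),('tape',Wt,(286,156,308,175),.008),('tin',Wt,(396,146,428,178),.03)): rep(nm,W,*b,h,.08)
E
```

```text
tlid 430 [ 0.5401 -0.1575  0.0626] [ 0.504 -0.216  0.055] [ 0.576 -0.115  0.074] [ 0.5404 -0.157   0.0625]
tlow 102 [ 0.4905 -0.1887  0.0385] [ 0.446 -0.26   0.012] [ 0.602 -0.122  0.05 ] [ 0.4834 -0.1916  0.0446]
ttable 1956 [ 0.524  -0.1717  0.0026] [ 0.444 -0.264 -0.011] [ 0.61  -0.082  0.008] [ 0.5144 -0.1768  0.003 ]
slid 304 [ 0.5413 -0.1654  0.0613] [ 0.508 -0.208  0.055] [ 0.578 -0.116  0.067] [ 0.5411 -0.166   0.0617]
slow 259 [ 0.5164 -0.1845  0.0354] [ 0.454 -0.236  0.012] [ 0.594 -0.028  0.05 ] [ 0.5167 -0.1886  0.04  ]
stable 2015 [ 0.5266 -0.1182  0.002 ] [ 0.41  -0.248 -0.007] [0.669 0.02  0.008] [ 0.5147 -0.1198  0.0022]
tfork 270 [0.6121 0.178  0.1954] [0.545 0.135 0.172] [0.677 0.213 0.208] [0.6168 0.1835 0.1957]
tposttop 64 [0.6614 0.1897 0.2172] [0.649 0.178 0.212] [0.675 0.204 0.223] [0.6616 0.1892 0.2174]
tbase 1265 [0.6563 0.19   0.0081] [0.567 0.095 0.004] [0.748 0.274 0.018] [0.6529 0.1875 0.0075]
sfork 200 [0.6197 0.1712 0.1929] [0.544 0.129 0.17 ] [0.679 0.209 0.209] [0.627  0.1758 0.1934]
sposttop 22 [0.6615 0.1817 0.2167] [0.653 0.168 0.212] [0.674 0.195 0.221] [0.661  0.1823 0.2169]
sbase 725 [0.6721 0.239  0.0082] [0.513 0.085 0.004] [0.865 0.637 0.02 ] [0.6632 0.2189 0.0069]
tube 166 [0.4378 0.0033 0.0185] [ 0.424 -0.043  0.012] [0.48  0.061 0.03 ] [0.4367 0.002  0.0178]
tape 174 [0.597  0.0022 0.0153] [ 0.564 -0.027  0.008] [0.623 0.036 0.029] [0.5969 0.0023 0.0158]
tin 474 [ 0.5875 -0.3594  0.0498] [ 0.55  -0.398  0.03 ] [ 0.625 -0.322  0.06 ] [ 0.5878 -0.3593  0.0498]
```

View pics/c.png

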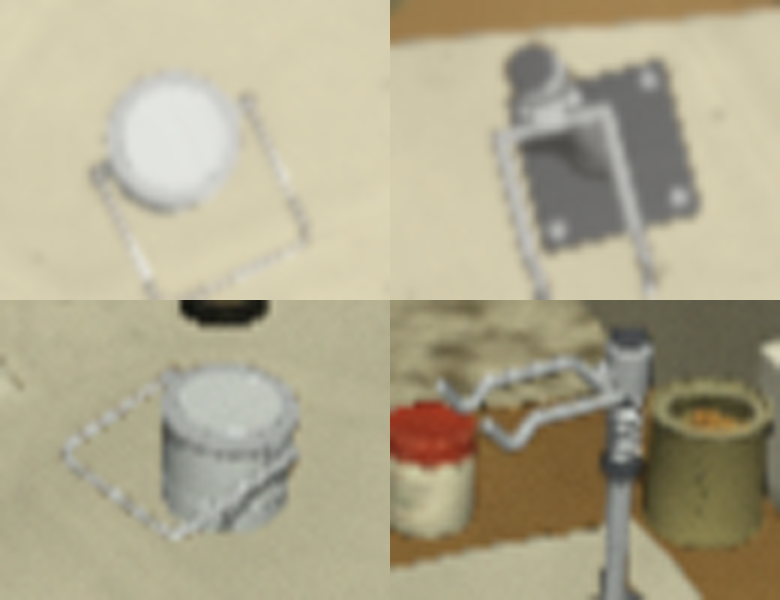

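The crop confirms bright metal, round and closed, with the bail folded toward the robot, slightly right (bar corners at about top (346,205) and (371,194)). The hanger's prongs point at the robot. I'll fit pot, bail and hanger models to both pictures.

```bash
cat > fit.py <<'E'
from h import *
from scipy.optimize import differential_evolution as DE
from scipy.ndimage import map_coordinates as mc
Z={n:np.load(f'/tmp/{n}.npz') for n in('side','top')}
F={n:cv2.GaussianBlur(Z[n]['p'][:,:,2].astype(np.float32)-Z[n]['p'][:,:,0],(3,3),0) for n in Z}
def val(n,P): p=pix(n,P); return mc(F[n],[p[:,1],p[:,0]],order=1)
def tr(P,x,y,yaw):
    c,s=np.cos(yaw),np.sin(yaw); return P@np.array([[c,s,0],[-s,c,0],[0,0,1]])+[x,y,0]
L=lambda a,b,n=20:np.linspace(a,b,n)
th=np.linspace(0,2*np.pi,60)
circ=lambda r,z:np.c_[r*np.cos(th),r*np.sin(th),0*th+z]
def bail(a):
    d=np.array([-np.cos(a),0,np.sin(a)]);o=np.array([0,0,.056]);B=o+.08*d
    y=np.array([0,.044,0]);return np.vstack([L(B-.9*y,B+.9*y,40),L(o+.55*(B-o)+y,B+y-.004*d),L(o+.55*(B-o)-y,B-y-.004*d)])
def pot(q):
    x,y,w,a=q;s=0
    for n in F:
        s+=2*np.mean(np.clip(val(n,tr(bail(a),x,y,w)),-60,20))
        s+=np.mean(val(n,tr(circ(.033,.064),x,y,w)))-np.mean(val(n,tr(circ(.041,.064),x,y,w)))*.7
    return -s
def fork():
    P=[]
    for s in(-.026,.026): P+= [L([-.004,s,.186],[.004,s,.186],6),L([.012,s,.1955],[.07,s,.1955],20),L([-.017,s,.197],[-.006,s,.187],6)]
    return np.vstack(P+[L([.072,-.026,.1955],[.072,.026,.1955])])
FK=fork();PT=circ(.006,.221)+[.095,0,0]
def han(q):
    return -sum(np.mean(np.clip(val(n,tr(FK,*q)),-60,15))+.5*np.mean(np.clip(val(n,tr(PT,*q)),-60,15)) for n in F)
if __name__=='__main__':
    r=DE(pot,[(.52,.56),(-.18,-.135),(.1,.7),(-.47,.2)],seed=1);print(r.x.round(4),r.fun)
    h=DE(han,[(.54,.6),(.13,.19),(-.1,.5)],seed=1);print(h.x.round(4),h.fun)
    B=tr(bail(r.x[3])[[0,39]],*r.x[:3]);print('bar ends',B.round(3),B.mean(0).round(4))
    ims=[]
    for n,w,k in(('top',(325,160,50,48),8),('side',(330,235,50,48),8),('top',(215,120,50,56),8),('side',(330,145,50,56),8)):
        im=cv2.resize(Z[n]['p'][:,:,::-1],None,fx=k,fy=k)
        for P in(tr(np.vstack([bail(r.x[3]),circ(.0365,.064)]),*r.x[:3]),tr(np.vstack([FK,PT]),*h.x)):
            for p in pix(n,P): cv2.circle(im,tuple(int(v) for v in (p+.5)*k),1,(0,0,255),-1)
        ims.append(im[w[1]*k:(w[1]+w[3])*k,w[0]*k:(w[0]+w[2])*k])
    ims=[cv2.resize(i,(390,290)) for i in ims]
    cv2.imwrite('pics/d.png',np.vstack([np.hstack(ims[:2]),np.hstack(ims[2:])]))
E
python3 fit.py
```

```text
Traceback (most recent call last):
  File "fit.py", line 29, in <module>
    r=DE(pot,[(.52,.56),(-.18,-.135),(.1,.7),(-.47,.2)],seed=1);print(r.x.round(4),r.fun)
  File "fit.py", line 19, in pot
    s+=np.mean(val(n,tr(circ(.033,.064),x,y,w)))-np.mean(val(n,tr(circ(.041,.064),x,y,w)))*.7
               ~~~^^^^^^^^^^^^^^^^^^^^^^^^^^^^^
  File "fit.py", line 6, in val
    def val(n,P): p=pix(n,P); return mc(F[n],[p[:,1],p[:,0]],order=1)
                    ~~~^^^^^
  File "h.py", line 16, in pix
    c=robot.calibration(n);K=c['mtx'];T=c['extrinsics']
ValueError: time passes only in moves, steps and waits
```

Too many calibration calls, so I'll cache the calibration.

```bash
sed -i 's/^def snap/from functools import lru_cache\ncal=lru_cache(None)(robot.calibration)\ndef snap/; s/c=robot.calibration(n)/c=cal(n)/' h.py; python3 fit.py
```

```text
[ 0.542  -0.1578  0.4387 -0.1895] 67.25627899169922
[0.5697 0.167  0.192 ] 27.57308
bar ends [[ 0.488 -0.227  0.041]
 [ 0.454 -0.155  0.041]] [ 0.4709 -0.1912  0.0409]
```

View pics/d.png

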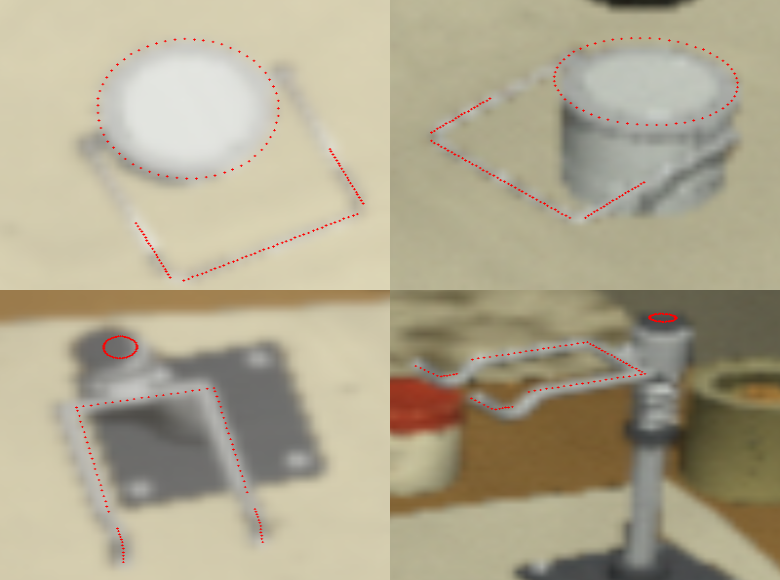

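Bail fit: bar mid about (0.471,-0.191), z about 0.04, pot yaw about 0.43. Hanger: the left prong and post sit a little left of the model, so the seat is about (0.569,0.169), yaw about 0.23. Now moving above the bar.

```bash
python3 -m handwheel '[[[0,0,0],[0,0,0.9],0.3],[[0,0,-0.09],[0.3,-0.85,0],0.68],[[0,0,-0.09],[0.3,-0.85,0],0.68],[[0,0,-0.09],[0.3,-0.85,0],0.68],[[0,0,-0.09],[0.3,-0.85,0],0.68]]' && python3 -m handwheel '[[[0,0,-0.09],[0.3,-0.85,0],0.68],[[0,0,0],[0.3,-0.85,0],0.68],[[0,0,0],[0.3,-0.85,0],0.68],[[0,0,0],[0.3,-0.85,0],0.68],[[0,0,0],[0.3,-0.85,0],0.68]]' && python3 -m handwheel '[[[0,0,0],[0.3,-0.85,0],0.68],[[0,0,0],[0.3,-0.85,0],0.68],[[0,0,0],[0.3,-0.85,0],0.68],[[0,0,0],[0.3,-0.85,0],0.68],[[0,0,0],[0.3,-0.85,0],0.68]]' && python3 -m handwheel '[[[0,0,0],[0.3,-0.85,0],0.68],[[0,0,0],[0,0,0],0.68],[[0,0,0],[0,0,0],0.68]]'; python3 -c "
from bench import robot;o=robot.get_obs();print(o['joint_positions'].round(3),o['ee_rot'].round(3))"
```

```text
time: 1.2
tool_pos: [0.2859, 0.3301, 0.2757]
ee_rot: [3.141, 0.0, 2.148]
wrist_force: [0.6, -0.5, 0.6]
width: 0.0576
finger_force: 0.0
time: 1.7
tool_pos: [0.3608, 0.1174, 0.2759]
ee_rot: [3.14, 0.0, 2.012]
wrist_force: [0.9, -0.4, 0.2]
width: 0.0297
finger_force: 0.0
time: 2.2
tool_pos: [0.4359, -0.0954, 0.2758]
ee_rot: [3.141, 0.001, 2.011]
wrist_force: [0.9, 1.1, 0.5]
width: 0.0302
finger_force: 0.0
time: 2.5
tool_pos: [0.4506, -0.1364, 0.2751]
ee_rot: [-3.141, -0.001, 2.01]
wrist_force: [-0.6, 0.4, -0.4]
width: 0.0297
finger_force: 0.0
[-4.150e-01 -9.400e-02  1.464e+00  1.000e-03  1.773e+00 -8.540e-01] [-3.141e+00 -1.000e-03  2.010e+00]
```

```bash
python3 -m handwheel '[[[0,0,0],[0.2,-0.55,0],0.68],[[0,0,0],[0.2,-0.55,-0.6],0.68],[[0,0,0],[0,0,-0.8],0.68],[[0,0,0],[0,0,-0.8],0.68],[[0,0,0],[0,0,-0.8],0.68]]' && python3 -m handwheel '[[[0,0,0],[0,0,0],0.68]]'; python3 - <<'E'
from h import *
a,_=snap('side');b,_=snap('top')
r=lambda im,x,y,w,h,k:cv2.resize(im[y:y+h,x:x+w,::-1],None,fx=k,fy=k,interpolation=cv2.INTER_CUBIC)
cv2.imwrite('pics/e.png',np.hstack([r(b,310,150,75,80,5),r(a,320,205,75,80,5)]))
p=robot.get_obs()['tool_pos']; print(p,pix('side',p+[0,0,-.025]),pix('top',p+[0,0,-.025]))
E
```

```text
time: 3.0
tool_pos: [0.4708, -0.1893, 0.1248]
ee_rot: [3.14, 0.001, 2.014]
wrist_force: [0.8, 0.7, 0.1]
width: 0.0303
finger_force: 0.0
time: 3.1
tool_pos: [0.4667, -0.1872, 0.1195]
ee_rot: [-3.134, -0.011, 2.014]
wrist_force: [-0.5, 0.5, 0.0]
width: 0.0299
finger_force: 0.0
[ 0.47071787 -0.18966336  0.12624896] [343.99080964 248.02851839] [360.44370526 198.87451129]
```

View pics/e.png

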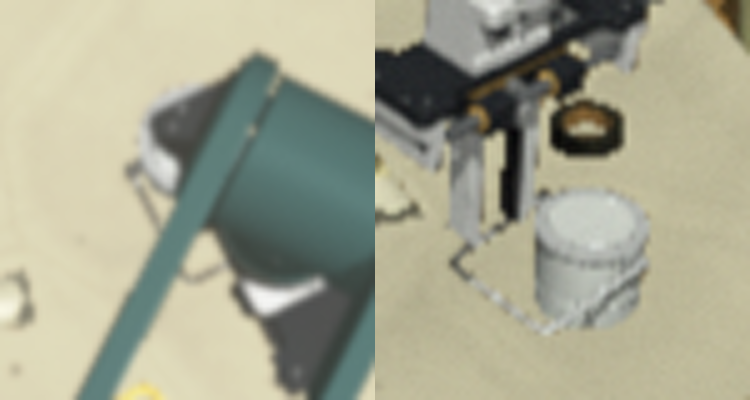

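The side view shows the fingers (tips about crop (90–140,225)) above the bail bar, straddling it. Descending and gripping.

```bash
python3 -m handwheel '[[[0,0,0],[0,0,-0.45],0.68],[[0,0,0],[0,0,-0.45],0.68],[[0,0,0],[0,0,-0.45],0.68],[[0,0,0],[0,0,-0.35],0.68],[[0,0,0],[0,0,0],0.68]]' && python3 -m handwheel '[[[0,0,0],[0,0,0],0.8],[[0,0,0],[0,0,0],0.9],[[0,0,0],[0,0,0],1],[[0,0,0],[0,0,0],1],[[0,0,0],[0,0,0],1]]'
```

```text
time: 3.7
tool_pos: [0.4712, -0.1906, 0.0415]
ee_rot: [3.141, 0.0, 2.013]
wrist_force: [-0.7, -0.1, 0.6]
width: 0.0302
finger_force: 0.0
time: 4.2
tool_pos: [0.4712, -0.1914, 0.0413]
ee_rot: [3.141, 0.002, 2.012]
wrist_force: [0.4, -0.8, 0.3]
width: 0.0037
finger_force: 30.0
```

```bash
python3 -m handwheel '[[[0,0,0],[0,0,0],1],[[0,0,0],[0,0,0],1]]';python3 - <<'E'
from h import *
a,_=snap('side');b,_=snap('top')
r=lambda im,x,y,w,h,k:cv2.resize(im[y:y+h,x:x+w,::-1],None,fx=k,fy=k,interpolation=cv2.INTER_CUBIC)
cv2.imwrite('pics/f.png',r(a,315,215,75,65,8))
E
```

```text
time: 4.4
tool_pos: [0.4712, -0.1913, 0.0409]
ee_rot: [3.141, 0.001, 2.012]
wrist_force: [1.7, -2.2, 1.2]
width: 0.004
finger_force: 30.0
```

View pics/f.png

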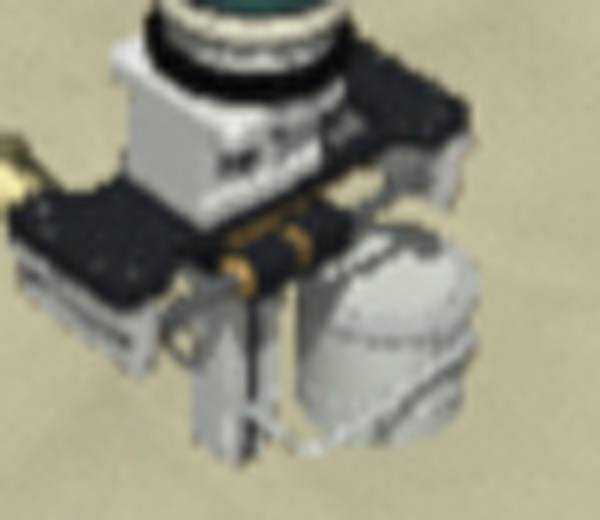

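The bar is between the pads near the tips (crop (255,405)), i.e. bar z about 0.036, and the pot is still upright. Swinging along the arc while watching the force.

```bash
python3 -m handwheel '[[[0,0,0],[-0.036,-0.017,0.236],1],[[0,0,0],[-0.003,-0.001,0.24],1],[[0,0,0],[0,0,0],1]]'; python3 -m handwheel '[[[0,0,0],[0.029,0.014,0.238],1],[[0,0,0],[0.061,0.029,0.23],1],[[0,0,0],[0,0,0],1]]'
```

```text
time: 4.8
tool_pos: [0.469, -0.1924, 0.0665]
ee_rot: [3.141, 0.002, 2.012]
wrist_force: [-2.1, -0.9, 0.3]
width: 0.004
finger_force: 30.0
time: 5.1
tool_pos: [0.4744, -0.19, 0.0901]
ee_rot: [3.14, 0.003, 2.013]
wrist_force: [-0.4, -0.2, -1.0]
width: 0.004
finger_force: 30.0
```

```bash
python3 -m handwheel '[[[0,0,0],[0.091,0.043,0.217],1],[[0,0,0],[0.12,0.056,0.2],1],[[0,0,0],[0.156,0.073,0.189],1],[[0,0,0],[0,0,0],1]]'; python3 -m handwheel '[[[0,0,0],[0.169,0.08,0.15],1],[[0,0,0],[0.188,0.088,0.12],1],[[0,0,0],[0,0,0],1]]'; python3 -m handwheel '[[[0,0,0],[0.202,0.095,0.088],1],[[0,0,0],[0.212,0.1,0.054],1],[[0,0,0],[0.15,0.07,0.01],1],[[0,0,0],[0,0,0],1]]';python3 - <<'E'
from h import *
a,_=snap('side');b,_=snap('top')
r=lambda im,x,y,w,h,k:cv2.resize(im[y:y+h,x:x+w,::-1],None,fx=k,fy=k,interpolation=cv2.INTER_CUBIC)
cv2.imwrite('pics/g.png',r(a,325,185,75,90,6))
E
```

```text
time: 5.5
tool_pos: [0.4933, -0.1808, 0.1198]
ee_rot: [3.14, 0.002, 2.013]
wrist_force: [-1.5, 0.4, 0.3]
width: 0.0038
finger_force: 30.0
time: 5.8
tool_pos: [0.511, -0.1721, 0.1322]
ee_rot: [3.14, 0.001, 2.013]
wrist_force: [-1.5, 0.8, 1.9]
width: 0.0037
finger_force: 30.0
time: 6.2
tool_pos: [0.5387, -0.1588, 0.1391]
ee_rot: [3.141, -0.0, 2.013]
wrist_force: [-1.0, 0.5, -2.1]
width: 0.0036
finger_force: 30.0
```

View pics/g.png

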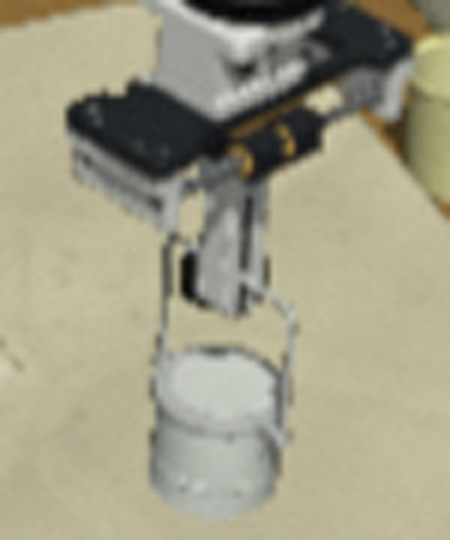

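The bail stands upright, gripped near mid-bar (crop (225,280)), with the pot still on the table. Lifting gently.

```bash
python3 -m handwheel '[[[0,0,0],[0,0,0.05],1],[[0,0,0],[0,0,0.1],1],[[0,0,0],[0,0,0.15],1],[[0,0,0],[0,0,0.2],1],[[0,0,0],[0,0,0.2],1]]'; python3 -m handwheel '[[[0,0,0],[0,0,0.25],1],[[0,0,0],[0,0,0.25],1],[[0,0,0],[0,0,0.25],1],[[0,0,0],[0,0,0.25],1],[[0,0,0],[0,0,0.15],1]]';python3 -m handwheel '[[[0,0,0],[0,0,0.05],1],[[0,0,0],[0,0,0],1],[[0,0,0],[0,0,0],1]]'
```

```text
time: 6.8
tool_pos: [0.5377, -0.1595, 0.1753]
ee_rot: [3.141, 0.0, 2.012]
wrist_force: [0.7, 0.2, -4.4]
width: 0.0033
finger_force: 30.0
time: 7.3
tool_pos: [0.5381, -0.1596, 0.2336]
ee_rot: [3.14, 0.002, 2.012]
wrist_force: [-0.4, -0.2, -4.2]
width: 0.0042
finger_force: 30.0
time: 7.6
tool_pos: [0.5373, -0.1593, 0.2333]
ee_rot: [-3.141, -0.001, 2.012]
wrist_force: [0.6, -0.2, -4.2]
width: 0.0038
finger_force: 30.0
```

```bash
python3 -m handwheel '[[[0,0,0],[-0.01,0.05,0],1],[[0,0,0],[-0.02,0.15,0],1],[[0,0,-0.01],[-0.03,0.25,0],1],[[0,0,-0.01],[-0.04,0.35,0],1],[[0,0,-0.01],[-0.05,0.4,0],1]]'; python3 -m handwheel '[[[0,0,-0.01],[-0.05,0.4,0],1],[[0,0,-0.01],[-0.05,0.4,0],1],[[0,0,-0.01],[-0.05,0.4,0],1],[[0,0,-0.01],[-0.05,0.4,0],1],[[0,0,-0.01],[-0.05,0.4,0],1]]'; python3 -m handwheel '[[[0,0,-0.01],[-0.05,0.4,0],1],[[0,0,-0.01],[-0.05,0.4,0],1],[[0,0,-0.01],[-0.05,0.4,0],1],[[0,0,-0.01],[-0.05,0.4,0],1],[[0,0,-0.015],[-0.05,0.4,0],1]]';python3 -m handwheel '[[[0,0,0],[-0.05,0.4,0],1],[[0,0,0],[-0.04,0.35,0],1],[[0,0,0],[-0.03,0.25,0],1],[[0,0,0],[-0.02,0.15,0],1],[[0,0,0],[-0.01,0.05,0],1]]';python3 -m handwheel '[[[0,0,0],[0,0,0],1],[[0,0,0],[0,0,0],1],[[0,0,0],[0,0,0],1],[[0,0,0],[0,0,0],1],[[0,0,0],[0,0,0],1]]'
```

```text
time: 8.1
tool_pos: [0.5298, -0.0985, 0.2337]
ee_rot: [-3.141, -0.001, 1.964]
wrist_force: [0.4, -0.7, -4.7]
width: 0.0037
finger_force: 30.0
time: 8.6
tool_pos: [0.5171, 0.002, 0.2339]
ee_rot: [-3.141, -0.001, 1.886]
wrist_force: [1.1, -0.4, -4.1]
width: 0.0038
finger_force: 30.0
time: 9.1
tool_pos: [0.5044, 0.102, 0.2339]
ee_rot: [-3.141, -0.0, 1.8]
wrist_force: [0.3, -0.9, -4.2]
width: 0.0035
finger_force: 30.0
time: 9.6
tool_pos: [0.4973, 0.1613, 0.234]
ee_rot: [-3.141, 0.0, 1.801]
wrist_force: [-0.5, 0.8, -4.2]
width: 0.0036
finger_force: 30.0
time: 10.1
tool_pos: [0.4977, 0.1602, 0.2341]
ee_rot: [3.141, 0.0, 1.799]
wrist_force: [0.1, 0.1, -4.6]
width: 0.004
finger_force: 30.0
```

```bash
cat > ov.py <<'E'
import sys
from fit import *
def ov(name,hq,dz):
    a,_=snap('side');b,_=snap('top');o=robot.get_obs();p=o['tool_pos'];w=o['ee_rot'][2]-np.pi/2
    bar=tr(L([0,-.036,-dz],[0,.036,-dz]),p[0],p[1],w)+[0,0,p[2]]
    ims=[]
    for im,n,c,k in((a,'side',(325,135,75,80),7),(b,'top',(210,110,38,80),7)):
        im=cv2.resize(im[:,:,::-1],None,fx=k,fy=k,interpolation=cv2.INTER_CUBIC)
        for P,col in((bar,(0,0,255)),(tr(np.vstack([FK,PT]),*hq),(255,0,255))):
            for q in pix(n,P): cv2.circle(im,tuple(int(v) for v in (q+.5)*k),1,col,-1)
        ims.append(im[c[1]*k:(c[1]+c[3])*k,c[0]*k:(c[0]+c[2])*k])
    cv2.imwrite(f'pics/{name}.png',np.hstack(ims))
    c,s=np.cos(hq[2]),np.sin(hq[2]);d=p[:2]-hq[:2]
    print('in hanger frame x,y:',d@[c,s],d@[-s,c],'bar z',p[2]-dz,'yaw err',w-hq[2])
E
python3 -c "
from ov import *
ov('h',(.569,.169,.23),.0035)"
```

```text
in hanger frame x,y: -0.07139666642455023 0.007840972968478927 bar z 0.2306238341982131 yaw err -0.0013332589130652661
```

View pics/h.png

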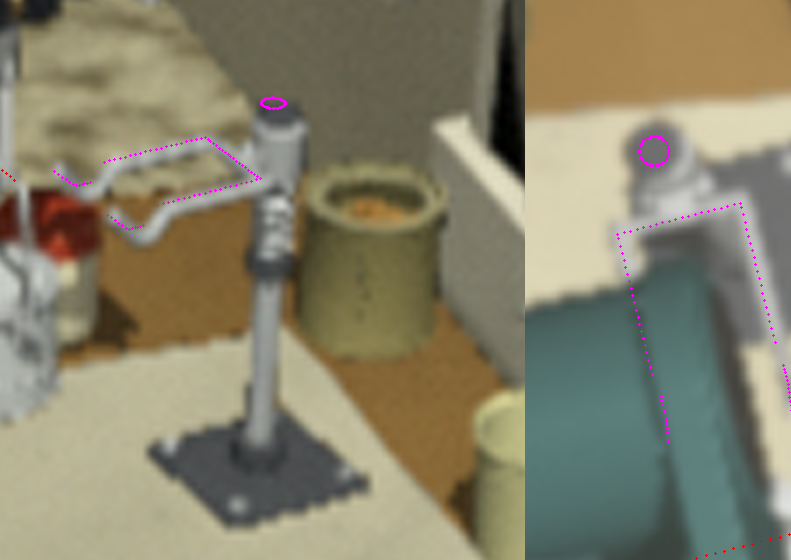

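The overlay shows the top-view fork model fits well (post at crop (655,150)); the side camera is biased by about 1 px left and up, as it was for the pot. Advancing over the valleys at this height.

```bash
python3 -m handwheel '[[[0,0,0],[0.02,-0.07,0],1],[[0,0,0],[0.05,-0.06,0],1],[[0,0,0],[0.1,0.01,0],1],[[0,0,0],[0.15,0.035,0],1],[[0,0,0],[0.2,0.047,0],1]]'; python3 -m handwheel '[[[0,0,0],[0.25,0.058,0],1],[[0,0,0],[0.25,0.058,0],1],[[0,0,0],[0.2,0.047,0],1],[[0,0,0],[0.13,0.03,0],1],[[0,0,0],[0.07,0.016,0],1]]';python3 -m handwheel '[[[0,0,0],[0,0,0],1],[[0,0,0],[0,0,0],1],[[0,0,0],[0,0,0],1]]'
python3 -c "
from ov import *
ov('i',(.569,.169,.23),.0035)"
```

```text
time: 10.7
tool_pos: [0.5243, 0.1588, 0.2342]
ee_rot: [3.141, -0.0, 1.8]
wrist_force: [-0.2, 0.3, -4.2]
width: 0.0039
finger_force: 30.0
time: 11.2
tool_pos: [0.5693, 0.1693, 0.2337]
ee_rot: [-3.141, -0.0, 1.8]
wrist_force: [-0.1, -0.4, -4.7]
width: 0.0038
finger_force: 30.0
time: 11.5
tool_pos: [0.5683, 0.1691, 0.2343]
ee_rot: [3.141, -0.0, 1.8]
wrist_force: [0.0, -0.0, -4.4]
width: 0.0032
finger_force: 30.0
in hanger frame x,y: -0.0006194720563094337 0.00023691899426476345 bar z 0.23084060475691875 yaw err -0.0008954397432261729
```

View pics/i.png

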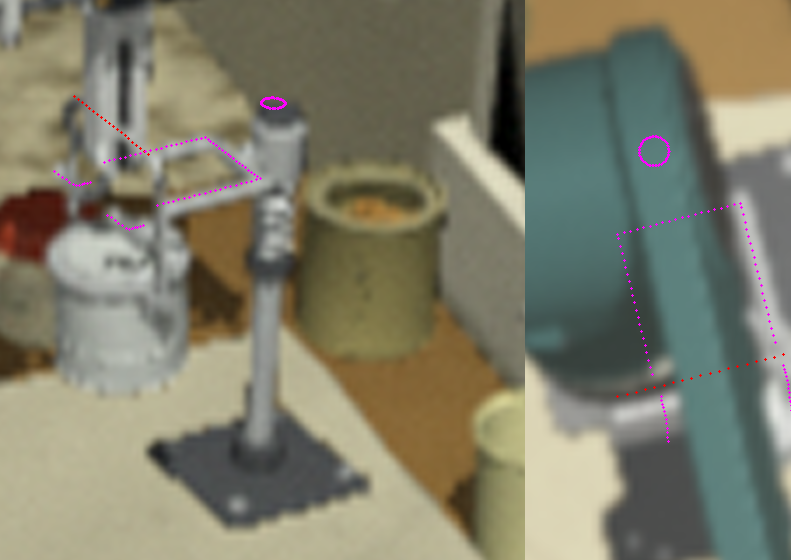

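The bar (corners about crop (72,100) and (155,160)) is over the valleys, between the upturned ends and the rear rise, and the pot hangs upright. Lowering slowly.

```bash
python3 -m handwheel '[[[0,0,0],[0,0,-0.1],1],[[0,0,0],[0,0,-0.15],1],[[0,0,0],[0,0,-0.15],1],[[0,0,0],[0,0,-0.1],1],[[0,0,0],[0,0,0],1]]'; python3 -m handwheel '[[[0,0,0],[0,0,-0.06],1],[[0,0,0],[0,0,-0.06],1],[[0,0,0],[0,0,-0.04],1],[[0,0,0],[0,0,0],1]]'; python3 -m handwheel '[[[0,0,0],[0,0,-0.02],1],[[0,0,0],[0,0,-0.02],1],[[0,0,0],[0,0,0],1]]'
```

```text
time: 12.1
tool_pos: [0.5679, 0.169, 0.2073]
ee_rot: [-3.139, -0.0, 1.8]
wrist_force: [-0.3, 0.5, -3.8]
width: 0.0036
finger_force: 30.0
time: 12.5
tool_pos: [0.5685, 0.1691, 0.2007]
ee_rot: [-3.141, 0.0, 1.8]
wrist_force: [0.2, 0.2, -4.0]
width: 0.0035
finger_force: 30.0
time: 12.8
tool_pos: [0.5686, 0.1691, 0.199]
ee_rot: [-3.142, 0.0, 1.8]
wrist_force: [-0.3, 0.1, -3.3]
width: 0.0035
finger_force: 30.0
```

```bash
python3 -m handwheel '[[[0,0,0],[0,0,-0.02],1],[[0,0,0],[0,0,-0.02],1],[[0,0,0],[0,0,0],1]]'; python3 -m handwheel '[[[0,0,0],[0,0,-0.02],1],[[0,0,0],[0,0,0],1]]';  python3 -m handwheel '[[[0,0,0],[0,0,-0.02],1],[[0,0,0],[0,0,0],1]]'
```

```text
time: 13.1
tool_pos: [0.5685, 0.1691, 0.1969]
ee_rot: [-3.141, -0.0, 1.8]
wrist_force: [-0.4, 1.0, -4.4]
width: 0.0038
finger_force: 30.0
time: 13.3
tool_pos: [0.5686, 0.1691, 0.196]
ee_rot: [-3.141, -0.0, 1.8]
wrist_force: [0.4, 0.1, -3.5]
width: 0.0038
finger_force: 30.0
time: 13.5
tool_pos: [0.5686, 0.1691, 0.1949]
ee_rot: [-3.141, 0.0, 1.8]
wrist_force: [0.5, 0.1, -4.5]
width: 0.0039
finger_force: 30.0
```

```bash
python3 -m handwheel '[[[0,0,0],[0,0,-0.015],1],[[0,0,0],[0,0,0],1]]'; python3 -m handwheel '[[[0,0,0],[0,0,-0.01],1],[[0,0,0],[0,0,0],1]]';  python3 -m handwheel '[[[0,0,0],[0,0,-0.01],1],[[0,0,0],[0,0,0],1]]'
```

```text
time: 13.7
tool_pos: [0.5686, 0.1691, 0.1942]
ee_rot: [-3.141, -0.0, 1.8]
wrist_force: [0.1, 1.1, -5.3]
width: 0.0037
finger_force: 30.0
time: 13.9
tool_pos: [0.5686, 0.1691, 0.1938]
ee_rot: [-3.142, -0.0, 1.8]
wrist_force: [-0.2, 1.2, -3.6]
width: 0.0036
finger_force: 30.0
time: 14.1
tool_pos: [0.5687, 0.1691, 0.1934]
ee_rot: [3.141, 0.0, 1.8]
wrist_force: [0.4, 0.6, -3.9]
width: 0.0032
finger_force: 30.0
```

```bash
python3 -m handwheel '[[[0,0,0],[0,0,-0.01],1],[[0,0,0],[0,0,0],1]]'; python3 -m handwheel '[[[0,0,0],[0,0,-0.01],1],[[0,0,0],[0,0,0],1]]';  python3 -m handwheel '[[[0,0,0],[0,0,-0.01],1],[[0,0,0],[0,0,0],1]]'
```

```text
time: 14.3
tool_pos: [0.5688, 0.1691, 0.193]
ee_rot: [3.141, -0.0, 1.8]
wrist_force: [-0.0, 0.6, -3.8]
width: 0.0037
finger_force: 30.0
time: 14.5
tool_pos: [0.5689, 0.1692, 0.1927]
ee_rot: [3.141, 0.0, 1.8]
wrist_force: [0.2, -0.7, -3.1]
width: 0.0038
finger_force: 30.0
time: 14.7
tool_pos: [0.569, 0.1692, 0.1923]
ee_rot: [3.14, 0.0, 1.8]
wrist_force: [1.4, -0.9, -2.2]
width: 0.0034
finger_force: 30.0
```

```bash
python3 -m handwheel '[[[0,0,0],[0,0,-0.01],1],[[0,0,0],[0,0,0],1]]'; python3 -m handwheel '[[[0,0,0],[0,0,-0.01],1],[[0,0,0],[0,0,0],1]]'
```

```text
time: 14.9
tool_pos: [0.5691, 0.1692, 0.192]
ee_rot: [3.14, 0.0, 1.8]
wrist_force: [1.3, 0.2, -1.1]
width: 0.0037
finger_force: 30.0
time: 15.1
tool_pos: [0.5691, 0.1692, 0.1916]
ee_rot: [3.14, 0.0, 1.8]
wrist_force: [2.0, 0.4, 0.1]
width: 0.004
finger_force: 30.0
```

Contact made, with a slight +x push (front slope?). Shifting 1.5 mm along hanger +x to check.

```bash
python3 -m handwheel '[[[0,0,0],[0.015,0.003,0],1],[[0,0,0],[0.015,0.003,0],1],[[0,0,0],[0,0,0],1]]'; python3 -m handwheel '[[[0,0,0],[0.015,0.004,0],1],[[0,0,0],[0,0,0],1],[[0,0,0],[0,0,0],1]]'
```

```text
time: 15.4
tool_pos: [0.5699, 0.1694, 0.1909]
ee_rot: [-3.141, -0.0, 1.8]
wrist_force: [0.0, -0.3, 1.6]
width: 0.0037
finger_force: 30.0
time: 15.7
tool_pos: [0.5702, 0.1695, 0.1907]
ee_rot: [-3.14, 0.0, 1.8]
wrist_force: [-3.3, -0.9, 0.7]
width: 0.0036
finger_force: 30.0
```

```bash
python3 -m handwheel '[[[0,0,0],[-0.01,-0.002,-0.015],1],[[0,0,0],[0,0,-0.015],1],[[0,0,0],[0,0,0],1]]'; python3 -m handwheel '[[[0,0,0],[0,0,-0.015],1],[[0,0,0],[0,0,0],1],[[0,0,0],[0,0,0],1]]'
```

```text
time: 16.0
tool_pos: [0.5703, 0.1695, 0.1902]
ee_rot: [3.141, 0.0, 1.8]
wrist_force: [-3.7, -0.5, 5.0]
width: 0.004
finger_force: 30.0
time: 16.3
tool_pos: [0.5703, 0.1695, 0.19]
ee_rot: [3.141, 0.0, 1.8]
wrist_force: [-3.8, -1.2, 5.9]
width: 0.0038
finger_force: 30.0
```

```bash
python3 -m handwheel '[[[0,0,0],[-0.015,-0.004,0],1],[[0,0,0],[0,0,-0.015],1],[[0,0,0],[0,0,0],1]]'; python3 -m handwheel '[[[0,0,0],[0,0,-0.01],1],[[0,0,0],[0,0,0],1],[[0,0,0],[0,0,0],1]]'
```

```text
time: 16.6
tool_pos: [0.5703, 0.1695, 0.1898]
ee_rot: [3.138, 0.0, 1.8]
wrist_force: [-2.7, -0.7, 6.1]
width: 0.0038
finger_force: 30.0
time: 16.9
tool_pos: [0.5703, 0.1695, 0.1897]
ee_rot: [3.138, 0.0, 1.8]
wrist_force: [-3.6, -0.5, 7.8]
width: 0.0039
finger_force: 30.0
```

```bash
python3 -m handwheel '[[[0,0,0],[-0.01,-0.002,-0.015],1],[[0,0,0],[0,0,0],1],[[0,0,0],[0,0,0],1]]'; python3 -m handwheel '[[[0,0,0],[0,0,-0.01],1],[[0,0,0],[0,0,0],1],[[0,0,0],[0,0,0],1]]'
```

```text
time: 17.2
tool_pos: [0.5703, 0.1695, 0.1895]
ee_rot: [3.136, 0.0, 1.8]
wrist_force: [-2.6, -1.5, 9.5]
width: 0.0035
finger_force: 30.0
time: 17.5
tool_pos: [0.5703, 0.1695, 0.1894]
ee_rot: [3.136, 0.0, 1.8]
wrist_force: [-2.8, -0.7, 11.0]
width: 0.0039
finger_force: 30.0
```

About 15 N on the hanger (11.0 measured plus 4.3 pot). Holding steadily.

```bash
for i in 1; do python3 -m handwheel '[[[0,0,0],[0,0,0],1],[[0,0,0],[0,0,0],1],[[0,0,0],[0,0,0],1],[[0,0,0],[0,0,0],1],[[0,0,0],[0,0,0],1]]'; done; python3 -m handwheel '[[[0,0,0],[0,0,0],1],[[0,0,0],[0,0,0],1],[[0,0,0],[0,0,0],1],[[0,0,0],[0,0,0],1],[[0,0,0],[0,0,0],1]]'; python3 -m handwheel '[[[0,0,0],[0,0,0],1],[[0,0,0],[0,0,0],1],[[0,0,0],[0,0,0],1],[[0,0,0],[0,0,0],1],[[0,0,0],[0,0,0],1]]'; python3 -c "
from ov import *
ov('j',(.569,.169,.23),.0015)"
```

```text
time: 18.0
tool_pos: [0.5703, 0.1695, 0.1894]
ee_rot: [3.136, 0.0, 1.8]
wrist_force: [-3.1, -0.3, 9.9]
width: 0.0036
finger_force: 30.0
time: 18.5
tool_pos: [0.5703, 0.1695, 0.1893]
ee_rot: [3.136, 0.0, 1.8]
wrist_force: [-2.7, -0.8, 10.1]
width: 0.0039
finger_force: 30.0
time: 19.0
tool_pos: [0.5703, 0.1695, 0.1894]
ee_rot: [3.136, 0.0, 1.8]
wrist_force: [-2.3, -1.0, 10.8]
width: 0.0039
finger_force: 30.0
in hanger frame x,y: 0.001350022316955769 0.00018331904720798878 bar z 0.18788575693614742 yaw err -0.0009044327734278046
```

View pics/j.png

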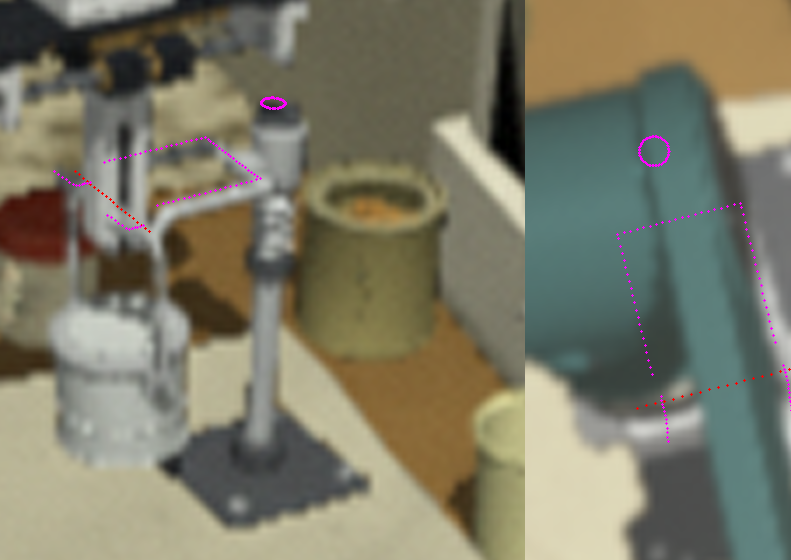

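The bar lies in the valleys (near prong at crop (150,235)) and the pot is upright; about 15 N was held for more than 1.5 s. Relieving the pull, then releasing gradually and retreating straight up.

```bash
python3 -m handwheel '[[[0,0,0],[0,0,0.03],1],[[0,0,0],[0,0,0.03],1],[[0,0,0],[0,0,0.025],1],[[0,0,0],[0,0,0],1],[[0,0,0],[0,0,0],1]]'
```

```text
time: 19.6
tool_pos: [0.5701, 0.1694, 0.1905]
ee_rot: [3.139, -0.0, 1.8]
wrist_force: [2.7, 0.7, 2.1]
width: 0.0035
finger_force: 30.0
```

```bash
python3 -m handwheel '[[[0,0,0],[0.01,0.002,0.02],1],[[0,0,0],[0,0,0],1],[[0,0,0],[0,0,0],0.93],[[0,0,0],[0,0,0],0.9],[[0,0,0],[0,0,0],0.85]]'; python3 -m handwheel '[[[0,0,0],[0,0,0],0.8],[[0,0,0],[0,0,0],0.75],[[0,0,0],[0,0,0],0.75],[[0,0,0],[0,0,0],0.75],[[0,0,0],[0,0,0],0.75]]'
```

```text
time: 20.1
tool_pos: [0.5688, 0.1692, 0.1906]
ee_rot: [-3.139, -0.0, 1.8]
wrist_force: [-0.0, -0.4, -0.5]
width: 0.0131
finger_force: 0.0
time: 20.6
tool_pos: [0.5696, 0.1693, 0.1914]
ee_rot: [3.142, 0.0, 1.8]
wrist_force: [1.4, 0.0, -0.4]
width: 0.0237
finger_force: 0.0
```

Free. Retreating straight up, then back and away to the right to clear the view.

```bash
python3 -m handwheel '[[[0,0,0],[0,0,0.1],0.75],[[0,0,0],[0,0,0.15],0.75],[[0,0,0],[0,0,0.25],0.75],[[0,0,0],[0,0,0.4],0.75],[[0,0,0],[0,0,0.5],0.75]]'; python3 -m handwheel '[[[0,0,0],[0,0,0.5],0.75],[[0,0,0],[0,0,0.3],0.75],[[0,0,0],[-0.5,-0.3,0],0.75],[[0,0,0],[-0.7,-0.5,0],0.75],[[0,0,0],[-0.7,-0.5,0],0.75]]';python3 -m handwheel '[[[0,0,0],[-0.7,-0.5,0],0.75],[[0,0,0],[-0.7,-0.5,0],0.75],[[0,0,0],[-0.5,-0.3,0],0.75],[[0,0,0],[0,0,0],0.75],[[0,0,0],[0,0,0],0.75]]'; python3 -c "
from h import *
import time
a,_=snap('side');b,_=snap('top')
r=lambda im,x,y,w,h,k:cv2.resize(im[y:y+h,x:x+w,::-1],None,fx=k,fy=k,interpolation=cv2.INTER_CUBIC)
cv2.imwrite('pics/k.png',np.hstack([r(a,315,145,65,90,6),r(b,205,110,65,90,6)]))
W=cloud('top',np.load('/tmp/top.npz')['d'])
for nm,(x0,y0,x1,y1),h in(('tube',(280,200,322,224),.012),('tape',(286,156,308,175),.008),('tin',(396,146,428,178),.03)):
    w=W[y0:y1,x0:x1].reshape(-1,3);w=w[(w[:,2]>h)&(w[:,2]<.08)];print(nm,len(w),np.median(w,0).round(4) if len(w) else '')
"
```

```text
time: 21.1
tool_pos: [0.5694, 0.1693, 0.2623]
ee_rot: [-3.141, -0.0, 1.8]
wrist_force: [0.6, -0.9, 0.4]
width: 0.0232
finger_force: 0.0
time: 21.6
tool_pos: [0.4739, 0.1039, 0.3026]
ee_rot: [3.14, 0.0, 1.801]
wrist_force: [0.8, -0.9, 1.4]
width: 0.0234
finger_force: 0.0
time: 22.1
tool_pos: [0.3799, 0.0393, 0.3029]
ee_rot: [3.138, 0.001, 1.799]
wrist_force: [0.3, -0.4, -0.4]
width: 0.0231
finger_force: 0.0
tube 85 [ 0.4392 -0.0172  0.0155]
tape 176 [0.598  0.0024 0.0151]
tin 477 [ 0.5874 -0.3591  0.0502]
```

View pics/k.png

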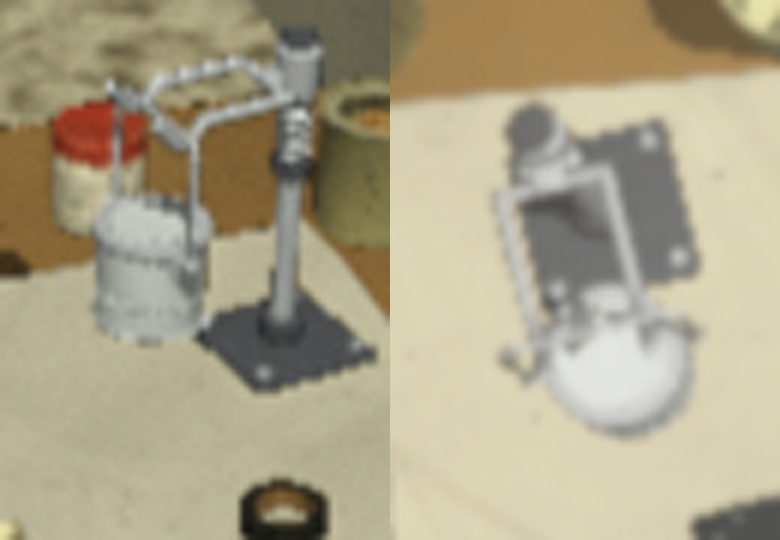

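The pot hangs with its bar in both valleys (side crop (110–195,85–140)), upright (the top-view offset is parallax). The tube is partly hidden by the gripper; the tape and tin haven't moved. Letting it settle, checking stillness, then handing in.

```bash
python3 -m handwheel '[[[0,0,0],[0,-0.8,0],0.75],[[0,0,0],[0,-0.8,0],0.75],[[0,0,0],[0,-0.8,0],0.75],[[0,0,0],[0,0,0],0.75],[[0,0,0],[0,0,0],0.75]]' >/dev/null; python3 - <<'E'
from h import *
def m():
    a,d=snap('side');return a[145:210,320:360].astype(float)
a=m()
for _ in range(6): b=m()
print('diff',abs(a-b).mean(),abs(a-b).max())
_,d=snap('top');w=cloud('top',d)[196:226,276:326].reshape(-1,3);w=w[(w[:,2]>.012)&(w[:,2]<.08)];print(len(w),np.median(w,0).round(4))
W=cloud('top',d)[150:200,215:270].reshape(-1,3);W=W[(W[:,2]>.108)&(W[:,2]<.135)];print('lid',W.mean(0),np.polyfit(W[:,0],W[:,2],1)[0],np.polyfit(W[:,1],W[:,2],1)[0])
if abs(a-b).mean()<6: print(robot.close_job())
E
```

```text
diff 2.009358974358974 62.0
86 [0.4351 0.0182 0.0177]
lid [0.56595936 0.16924642 0.11528968] -0.024942670249172145 -0.0047052034151390705
the job is handed in; nothing more can be done
None
```

The job is handed in: I swung the bail upright on the table, hung the pot in both valleys, proved it at about 15 N for over 1.5 s and let go; it was still and within about 2° of upright, the tape roll and tin had not moved, and the tube (part-hidden by the arm at each re-measurement) was never touched.

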